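# Open the safety-capped bottle of wire blackener

## Task

Stand the white square bottle upright and fully down in the square well of the wooden block, so that it cannot turn. Then open its child-proof red cap: press the cap down, keep pressing while you turn it about a quarter turn anticlockwise (seen from above), and lift it off. Finish while holding the cap level in the gripper, a few centimetres clear above the bottle's mouth, with the bottle still standing in the block; do not tip the bottle, and leave the wire coil, pliers, cup and bell where they are.

Things in the scene. Friction and masses are not known exactly. Their poses are not given: they have to be found in the camera images.
- bottle_mid (a point): Centre of the square body of the white plastic bottle, 46 mm above its foot. Body 58 x 58 mm, 92 mm high, flat sides; z up the bottle, x and y square to its sides (it fits the same after each quarter turn). Grip it across two opposite sides just under the shoulder. With its cap it is 124.5 mm high; weight 0.24 to 0.39 kg.
- bottle: The bottle; origin at the centre of its foot. Nearly flat shoulder 92 to 95 mm above the foot, rim of the bare neck at 112.5 mm; the cap's top is 32 mm above the shoulder's edge. The cap's lock is strong enough to lift the bottle by the cap.
- cap_mid (a point): Centre of the round red fluted cap, 45 mm across, 23 mm high, 35 g, two white turn arrows on top. The point is 11.5 mm above the cap's lower edge and, when on, 112.5 mm above the bottle's foot. z up; its x axis lies along the bottle's x when locked. It can be gripped at any yaw, its lower edge standing 7 to 9 mm clear of the shoulder.
- cap: The cap; origin at the centre of its lower edge. Two bayonet lugs lock it: push it 4 to 5 mm down against a spring (3.5 at least), turn it anticlockwise seen from above while it is held down; past the lock after about 50 degrees, free to come up from 55 to 125 degrees, 75 to 90 is best (the bottle itself turns up to 6 degrees in the well). Clockwise it does not turn.
- cap_spring (a joint): How far the spring inside the cap is pressed in, m: about 0 when the cap is locked at rest (at most 0.001 off), 0.0035 or more when the cap is down far enough to turn, 0.0055 at its stop; -0.001 when the cap is off. About 4.5 N starts it, 7 N holds it 4 mm down, 8 N reaches the stop.
- well_floor (a point): Centre of the floor of a square well, 63 x 63 mm, 30 mm deep, mouth bevelled by 4 mm, in a heavy wooden block that does not move: 116 x 116 mm on a 122 mm steel plate, 44 mm high. The floor is 14 mm above the table; z up, x and y square to the walls. The seated bottle's foot rests on it, in any of the four quarter-turn positions.
- coil_black: Coil of black wire, 72 x 77 x 8 mm, lying flat; origin under its centre. A bystander.
- pliers_red: Pliers with red grips, 147 x 59 x 12 mm, lying flat; origin under the centre. A bystander.
- sake_cup: Green stoneware cup, 64 mm across, 50 mm high; origin under its centre. A bystander.
- clay_bell: Ochre clay bell, 42 mm across, 59 mm high with its red loop; origin under its centre. A bystander.
Not all that is in view belongs to the job. There is more than one size of the cap; the job needs the larger. Of the things shaped like the bottle, the white one is meant.

How it is judged:
By the outcome, as a careful person would: the job done as asked, in the order asked, and still so for the second after the job is handed in, while the arm keeps its last pose, push and grip.
It also fails if it takes over 51 s, if anything falls off the work surface, if the arm or the gripper's body presses on something with over 40 N, if the wrist force passes 120 N, or if a joint passes its speed limit or range.

## Robot

A 6-joint arm with a two-finger parallel gripper is mounted at the origin on a cart in front of the work surface, level with it; the furniture and walls round the work are solid. World frame = base frame: x ahead of the robot, y to its left, z up, the work surface at z = 0. Lengths are in m, angles in rad, forces in N, time in s.
With the tool pointing down it reaches from about 0.35 to 0.85 m from the base axis. Payload 8.1 kg.
Tool frame: the origin (TCP) lies midway between the tips of the shut fingers; the grasp point (between the pads) lies 19 mm behind it; z points along the fingers, y is the line along which they close (so a half turn about z gives the same grasp; the last joint's range is limited). The gripper opens to 93 mm and grips with 3 to 60 N. Pads are 15 mm wide; open, the fingers measure 128 mm over their backs; the gripper's body (75 mm by 188 mm) begins 65 mm behind the grasp point.
Start: joints at [-1.418, 0.13, 1.488, -0, 1.523, -0.085], TCP at [0.141, -0.583, 0.219] pointing down, gripper open.
Joint ranges: [-2.96, 2.96], [-0.89, 2.26], [0.02, 2.5], [-1.34, 4.48], [0, 2.73], [-2.66, 2.66]. Speed limits (rad/s): [2.39, 2.39, 2.79, 3.14, 3.14, 3.14].

## Interface

Orientations are given as a rotation vector (axis times angle).
In Python, from plant import read_state, read_camera, get_calibration, close_job gives the robot as it stands.
- The arm moves only by the shell command python3 -m crank 'ROWS' [FORCE]. ROWS is JSON, a list that holds one entry, the list of rows, each a list of 7 numbers: the gripper's target within -1 to 1 (fully open at 1, half-way at 0, shut at -1), then the shift along the tool's x, y, z as a fraction of full scale, then the turn, a rotation vector about the tool's x, y, z as a fraction of full scale. In form: [[[grip, x, y, z, rx, ry, rz], ...]]. A call has exactly 5 rows; each row is the pose to reach, as a shift and turn from the pose commanded when the call began, along the tool's axes at that moment; what a row does not reach only later rows make up. Full scale, the value 1, is 0.5 m for a shift and 90 degrees for a turn. A row lasts 1/8 s, in which the tool goes at most 62.5 mm and 10.7 degrees, less where a joint would pass 70% of its speed; a pose out of reach is approached as far as the arm can. A call with a number of a shift or a turn outside -1 to 1 is refused whole. A call with a gripper value outside its range is refused whole. The fingers move at their own pace and stop on an object; FORCE is the grip in N (left out, the last holds). Time passes only in rows, so rows that repeat a pose let the fingers close, or fill a call up. It gives the time, the measured TCP pose, the force, the opening and the grip force at its end, in the units of the state.
- read_state(): the state, without advancing time (a new reading comes with each control period).
- read_camera(name): name is "scene" or "top" or "wrist"; returns the picture (384x512x3 uint8, red, green, blue); there is no depth.
- get_calibration(name): a dict with "fx", "fy", "cx", "cy" (pixels), "dist_coeffs" ([k1, k2, p1, p2, k3] as OpenCV has them; the pictures are not rectified), "eye" and "orientation" of the camera in the world; the wrist camera has in their place "mount" (4x4, takes a point from camera to tool coordinates, whose origin is the TCP and whose axes are the flange's). Camera axes: x right, y down, z forward; pixel columns grow to the right and rows downward; lengths in m; the calibration is good to about 2 mm. A picture is of the moment at which its call begins: read the wrist's pose just before it. get_calibration takes no time and is no camera call.
- close_job(): hands the job in; it is judged then, once.
The state is a dict: "t": time; "q": joint angles; "dq": joint speeds; "joint_torque": joint torques, N m; "tool_pos": TCP position; "orientation": TCP orientation; "force": force on the tool from outside, world axes, zero at the start; "wrist_torque": the same for the moment, N m; "opening": finger opening in m; "gripper_force": force on a finger pad.
Only numpy, scipy, OpenCV 4.12 (cv2) and the standard library are available. Lean on these libraries where they do the work, as an engineer would, in place of code of your own. Each camera call takes 0.05 s, during which the arm holds its last target. There are 200 camera calls.

## Working session

There is one attempt and no reset: what is moved stays moved. The work goes in short steps, Python scripts to look and compute and a shell command to move; the robot and the scene stay as the last step left them, time stands still between calls to the robot, and variables do not carry over. Pictures are saved under pics/ and viewed, at most 10 in all, crops included, and the job is handed in when it is done.

```bash
ls; mkdir -p pics; cat > h.py <<'E'
import numpy as np, cv2, json
from scipy.spatial.transform import Rotation as R
from plant import read_state, read_camera, get_calibration, close_job
def cam(name, st=None):
    c=get_calibration(name); K=np.array([[c['fx'],0,c['cx']],[0,c['fy'],c['cy']],[0,0,1.]]); D=np.array(c['dist_coeffs'],float)
    if 'mount' in c:
        st=st or read_state(); M=np.array(c['mount']); T=np.eye(4); T[:3,:3]=R.from_rotvec(st['orientation']).as_matrix(); T[:3,3]=st['tool_pos']; M=T@M
        return K,D,M[:3,:3],M[:3,3]
    o=np.array(c['orientation'],float); Rm=R.from_rotvec(o).as_matrix() if o.size==3 else o.reshape(3,3)
    return K,D,Rm,np.array(c['eye'])
def ray(C,uv,z):
    K,D,Rm,e=C; p=cv2.undistortPoints(np.array([[uv]],float),K,D)[0,0]; d=Rm@np.array([p[0],p[1],1]); return e+d*(z-e[2])/d[2]
def proj(C,P):
    K,D,Rm,e=C; P=np.atleast_2d(np.array(P,float)); return cv2.projectPoints((P-e)@Rm,np.zeros(3),np.zeros(3),K,D)[0][:,0]
def save(im,n,crop=None,s=1):
    if crop: x0,y0,x1,y1=crop; im=im[y0:y1,x0:x1]
    im=cv2.resize(im,None,fx=s,fy=s,interpolation=cv2.INTER_CUBIC); cv2.imwrite('pics/'+n,im[...,::-1])
E
python3 - <<'E'
from h import *
for n in('scene','top'):
    im=read_camera(n); np.save(n,im); print(n,get_calibration(n))
a=np.load('top.npy');save(a,'top.png',s=1.56)
save(np.load('scene.npy'),'scene.png',s=1.56)
s=read_state();print(s['t'],s['tool_pos'],s['orientation'],s['opening'],s['force'])
E
```

```text
pics
scene {'fx': 429.5869061170057, 'fy': 429.5869061170057, 'cx': 263.6684866080906, 'cy': 180.92827767660418, 'dist_coeffs': array([-0.07615927,  0.        ,  0.        ,  0.        ,  0.        ]), 'eye': array([-0.10527541,  0.65756431,  0.46354027]), 'orientation': array([-0.91244121,  2.10831211, -1.37378795])}
top {'fx': 475.2181642155516, 'fy': 475.2181642155516, 'cx': 251.7154318265023, 'cy': 188.1761745681924, 'dist_coeffs': array([-0.07418095,  0.        ,  0.        ,  0.        ,  0.        ]), 'eye': array([0.28879619, 0.0611463 , 1.31571262]), 'orientation': array([-2.07896831,  2.13713574, -0.22294589])}
0.1 [ 0.14125805 -0.58260491  0.21769782] [-3.11777360e+00 -3.72317085e-01  8.33751995e-05] 0.09334482874793698 [0.22892141 0.21381297 0.33938552]
```

View pics/top.png

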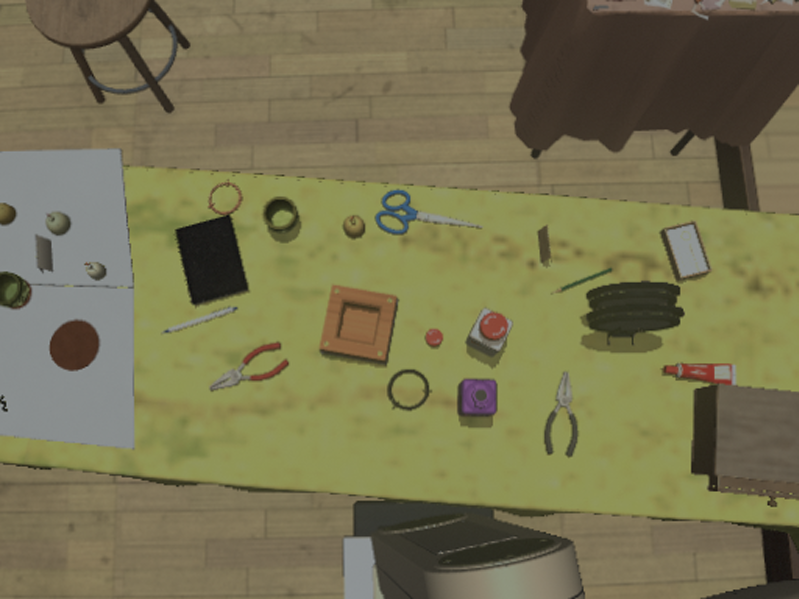

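View pics/scene.png

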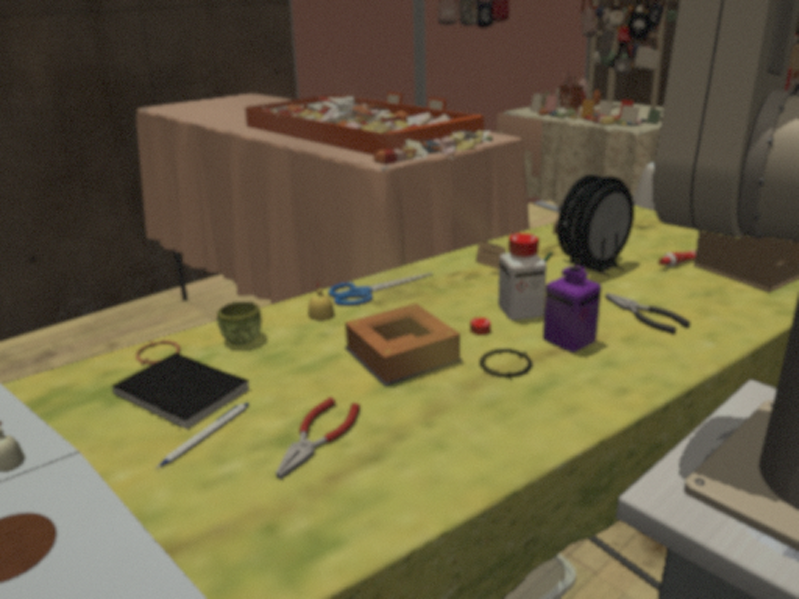

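The bottle stands upright with its cap on at about (490,332) in the top view. The block is at (359,325), and the purple bottle and the small cap are decoys. I'll enlarge the area around the bottle and block.

```bash
python3 - <<'E'
from h import *
a=np.load('top.npy');save(a,'c.png',(195,170,345,275),5.3)
E
```

```text
(no output)
```

View pics/c.png

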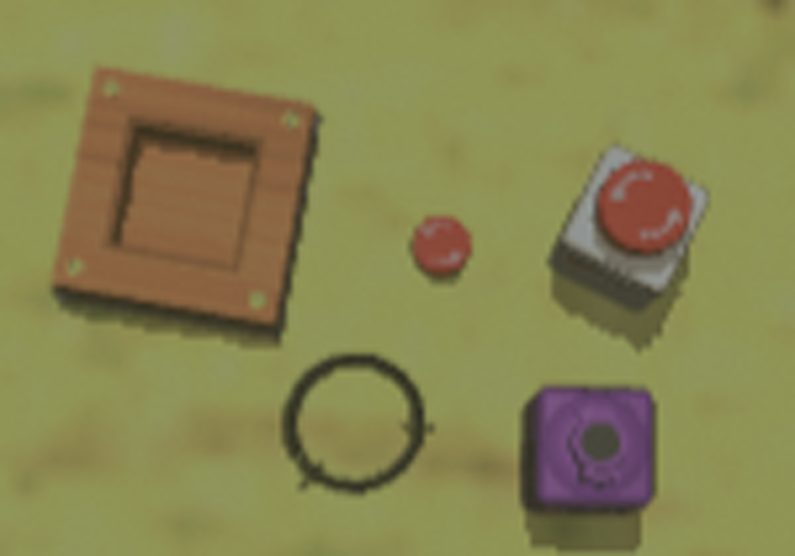

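In the crop, the block's top corners are at (96,67), (318,105), (278,328) and (55,290). The bottle's shoulder corners are at (616,145), (709,190), (655,288) and (558,240), and the cap's top centre is at (645,205).

```bash
python3 - <<'E'
from h import *
C=cam('top'); f=lambda l,z:np.array([ray(C,(195+(x+.5)/5.3-.5,170+(y+.5)/5.3-.5),z)[:2] for x,y in l])
for l,z in(([(96,67),(318,105),(278,328),(55,290)],.044),([(616,145),(709,190),(655,288),(558,240)],.092),([(645,205)],.1245)):
    p=f(l,z);print(p.mean(0).round(4))
    if len(p)>1:
        d=np.roll(p,-1,0)-p;print(np.linalg.norm(d,axis=1).round(4),(np.degrees(np.arctan2(d[:,1],d[:,0]))%90).round(1))
s=read_state();Rm=R.from_rotvec(s['orientation']).as_matrix();print(Rm.round(3), get_calibration('wrist')['mount'])
E
```

```text
[0.5138 0.1209]
[0.1168 0.1174 0.1152 0.1179] [78.5 78.4 78.7 79.2]
[ 0.4896 -0.1017]
[0.0508 0.0562 0.0528 0.0561] [61.9 58.4 61.6 56.4]
[ 0.4892 -0.1027]
[[ 0.972  0.235 -0.   ]
 [ 0.235 -0.972  0.002]
 [ 0.    -0.002 -1.   ]] [[-9.05412306e-04 -9.63558371e-01 -2.67496629e-01  7.33501433e-02]
 [ 9.99999558e-01 -8.04124706e-04 -4.88196111e-04 -1.26828141e-04]
 [ 2.55304802e-04 -2.67496952e-01  9.63558672e-01 -1.66088225e-01]
 [ 0.00000000e+00  0.00000000e+00  0.00000000e+00  1.00000000e+00]]
```

```bash
python3 -m crank '[[[1,0.09,-0.077,0,0,0,0],[1,0.18,-0.154,0,0,0,0],[1,0.27,-0.231,0,0,0,0],[1,0.36,-0.308,0,0,0,0],[1,0.45,-0.385,0,0,0,0]]]' 30
python3 -m crank '[[[1,0.09,-0.077,0,0,0,-0.1],[1,0.18,-0.154,0,0,0,-0.2],[1,0.27,-0.231,0,0,0,-0.31],[1,0.36,-0.308,0,0,0,-0.41],[1,0.452,-0.386,0,0,0,-0.516]]]'
```

```text
t: 0.72
tool_pos: [0.3153, -0.3412, 0.2183]
orientation: [-3.119, -0.372, 0.0]
force: [0.7, 0.8, -0.1]
opening: 0.0928
gripper_force: 0.0
t: 1.35
tool_pos: [0.4895, -0.1004, 0.2185]
orientation: [2.715, 1.58, -0.0]
force: [0.1, -0.7, 0.9]
opening: 0.093
gripper_force: 0.0
```

```bash
python3 - <<'E'
from h import *
s=read_state(); im=read_camera('wrist'); np.save('w1',im); json.dump({k:list(np.atleast_1d(v)) for k,v in s.items()},open('w1.json','w'),default=float)
save(im,'w1.png',s=1.56)
print(s['tool_pos'],R.from_rotvec(s['orientation']).as_matrix().round(3))
E
```

```text
[ 0.48953423 -0.10038567  0.21845384] [[ 0.494  0.869 -0.   ]
 [ 0.869 -0.494 -0.   ]
 [-0.     0.    -1.   ]]
```

View pics/w1.png

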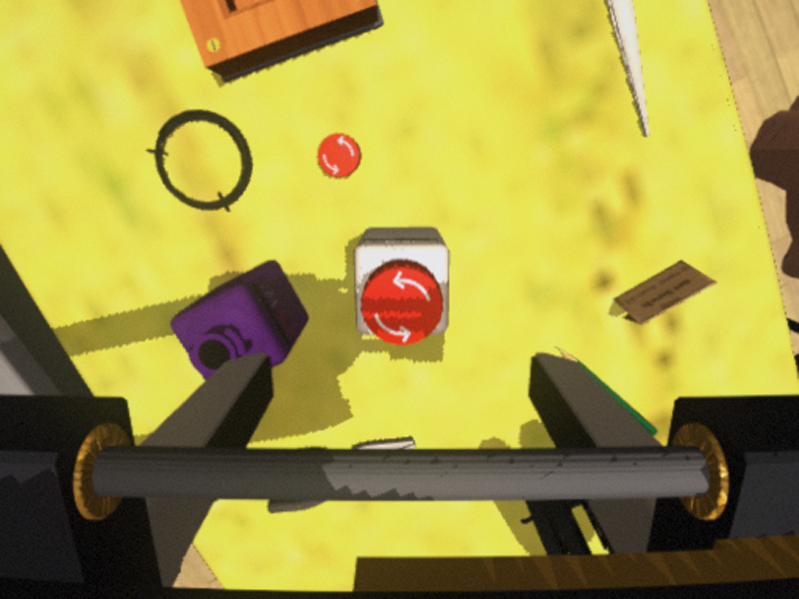

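The wrist view shows the bottle square to the gripper, with shoulder edges at x=356 and 449 and rows 246 to 333. The cap is centred at (401,302).

```bash
python3 - <<'E'
from h import *
s={k:np.array(v) for k,v in json.load(open('w1.json')).items()}
C=cam('wrist',s);Rm=R.from_rotvec(s['orientation']).as_matrix()
f=lambda l,z:np.array([ray(C,(x/1.56,y/1.56),z) for x,y in l])
for l,z in(([(356,246),(449,245),(448,332),(357,334)],.092),([(401,302)],.1245)):
    p=f(l,z);c=p.mean(0);print(c.round(4),'tool', ((c-s['tool_pos'])@Rm).round(4))
    if len(p)>1:
        d=np.roll(p,-1,0)-p;print(np.linalg.norm(d,axis=1).round(4),(np.degrees(np.arctan2(d[:,1],d[:,0]))%90).round(1))
E
```

```text
[ 0.4897 -0.1013  0.092 ] tool [-0.0008  0.0006  0.1265]
[0.0548 0.0541 0.0563 0.0548] [61.  61.1 61.7 59.6]
[ 0.4897 -0.0994  0.1245] tool [ 0.001  -0.0004  0.094 ]
```

```bash
python3 -m crank '[[[1,0,0,0.1,0,0,0],[1,0,0,0.2,0,0,0],[1,0,0,0.28,0,0,0],[1,0,0,0.31,0,0,0],[1,0,0,0.31,0,0,0]]]' 40
python3 -m crank '[[[-1,0,0,0,0,0,0],[-1,0,0,0,0,0,0],[-1,0,0,0,0,0,0],[-1,0,0,0,0,0,0],[-1,0,0,0,0,0,0]]]' 40
```

```text
t: 2.02
tool_pos: [0.4882, -0.1021, 0.0631]
orientation: [-2.719, -1.571, 0.002]
force: [0.3, -0.1, -0.6]
opening: 0.0927
gripper_force: 0.0
t: 2.65
tool_pos: [0.4892, -0.1023, 0.0642]
orientation: [2.719, 1.572, 0.001]
force: [-1.1, -0.2, 4.0]
opening: 0.0577
gripper_force: 39.9
```

```bash
python3 -m crank '[[[-1,0,0,-0.1,0,0,0],[-1,0,0,-0.2,0,0,0],[-1,0.05,-0.022,-0.22,0,0,-0.06],[-1,0.13,-0.056,-0.22,0,0,-0.15],[-1,0.2,-0.086,-0.22,0,0,-0.202]]]' 40
python3 - <<'E'
from h import *
import time
s=read_state(); im=read_camera('wrist'); np.save('w2',im); json.dump({k:list(np.atleast_1d(v)) for k,v in s.items()},open('w2.json','w'),default=float)
save(im,'w2.png',s=1.56)
print(s['tool_pos'],np.abs(s['dq']).max(),R.from_rotvec(s['orientation']).as_matrix().round(3))
E
```

```text
t: 3.28
tool_pos: [0.5011, 0.0071, 0.1732]
orientation: [-2.434, -1.986, 0.001]
force: [0.2, -0.8, -3.6]
opening: 0.0576
gripper_force: 39.9
[0.50110645 0.00708603 0.17318285] 0.6151188569786191 [[ 0.201  0.98  -0.001]
 [ 0.98  -0.201  0.   ]
 [ 0.    -0.001 -1.   ]]
```

View pics/w2.png

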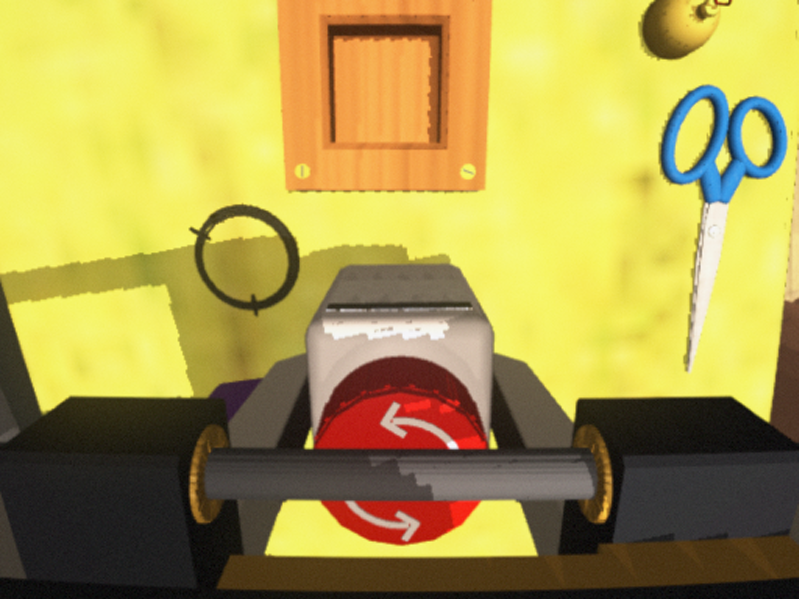

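The bevel's outer corners are at (320,16), (453,16), (447,150) and (323,150). The block's near edge runs from (286,190) to (485,190), and the bottle foot's front edge is visible at (340,268) to (458,266).

```bash
python3 - <<'E'
from h import *
s={k:np.array(v) for k,v in json.load(open('w2.json')).items()}
C=cam('wrist',s);Rm=R.from_rotvec(s['orientation']).as_matrix()
f=lambda l,z:np.array([ray(C,(x/1.56,y/1.56),z) for x,y in l])
for l,z in(([(320,16),(453,16),(447,150),(323,150)],.044),([(286,190),(485,190)],.044),([(340,268),(458,266)],s['tool_pos'][2]-.0637)):
    p=f(l,z);c=p.mean(0);print(c.round(4),'tool', ((c-s['tool_pos'])@Rm).round(4))
    d=np.roll(p,-1,0)-p;print(np.linalg.norm(d,axis=1).round(4),(np.degrees(np.arctan2(d[:,1],d[:,0]))%90).round(1))
s=read_state();Rm=R.from_rotvec(s['orientation']).as_matrix();print(s['tool_pos'],((np.array([.5138,.1209,0])-s['tool_pos'])@Rm).round(4))
E
```

```text
[0.5157 0.123  0.044 ] tool [ 0.1165 -0.0088  0.1292]
[0.0718 0.0705 0.0706 0.0706] [78.2 76.8 78.3 77.9]
[0.5036 0.0667 0.044 ] tool [ 0.0589 -0.0094  0.1292]
[0.1155 0.1155] [78.3 78.3]
[0.505  0.0336 0.1095] tool [ 0.0267 -0.0014  0.0637]
[0.0553 0.0553] [79.4 79.4]
[0.50117441 0.0112168  0.17298889] [ 0.1095 -0.0088  0.1733]
```

```bash
python3 -m crank '[[[-1,0.1,-0.009,0,0,0,0],[-1,0.19,-0.017,0,0,0,0],[-1,0.231,-0.02,0.04,0,0,0],[-1,0.231,-0.02,0.09,0,0,0],[-1,0.231,-0.02,0.09,0,0,0]]]' 40
python3 -m crank '[[[-1,0,0,0,0,0,0],[-1,0,0,0,0,0,0],[-1,0,0,0,0,0,0],[-1,0,0,0,0,0,0],[-1,0,0,0,0,0,0]]]' 40
python3 - <<'E'
from h import *
for n in('wrist','top','scene'):
    s=read_state(); print(s['tool_pos'],s['force'])
    im=read_camera(n); np.save('p'+n,im)
a=cv2.resize(np.load('pwrist.npy')[130:330,150:350],(400,400),interpolation=2)
b=cv2.resize(np.load('pscene.npy')[120:280,190:350],(400,400),interpolation=2)
save(np.hstack([a,b]),'p.png')
json.dump({k:list(np.atleast_1d(v)) for k,v in s.items()},open('p.json','w'),default=float)
E
```

```text
t: 3.95
tool_pos: [0.5127, 0.1209, 0.1255]
orientation: [-2.434, -1.981, 0.009]
force: [0.1, -0.3, -3.1]
opening: 0.058
gripper_force: 39.9
t: 4.58
tool_pos: [0.5153, 0.121, 0.1288]
orientation: [2.437, 1.982, 0.0]
force: [-0.1, 0.2, -3.1]
opening: 0.0576
gripper_force: 39.9
[0.51532985 0.12097215 0.12882641] [-0.11575145  0.17814051 -3.09312888]
[0.51527851 0.12096833 0.1287506 ] [-0.1087612  -0.35962504 -3.55910453]
[0.51524549 0.12098688 0.12869296] [-0.19221101  0.08103296 -3.79673854]
```

View pics/p.png

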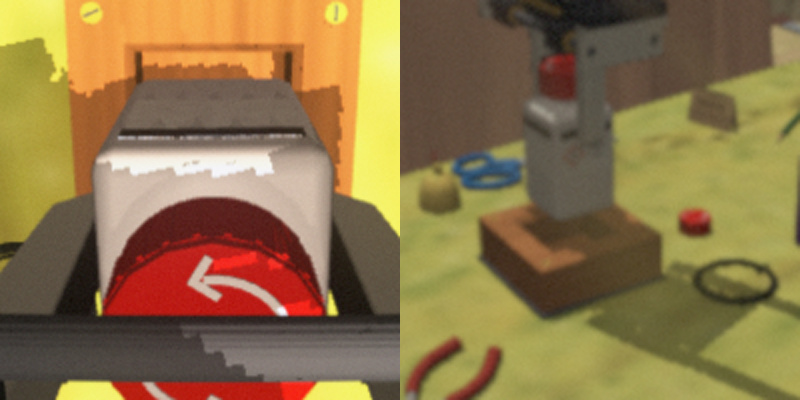

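The wrist crop shows the bottle foot's front edge at row 81 spanning x 135–290, the well's far bevel edge at row 45 spanning x 126–303, and the block's sides at about x 66 and 360.

```bash
python3 - <<'E'
from h import *
s={k:np.array(v) for k,v in json.load(open('p.json')).items()}
C=cam('wrist',s);Rm=R.from_rotvec(s['orientation']).as_matrix()
f=lambda l,z:((np.array([ray(C,(150+x/2,130+y/2),z) for x,y in l])-s['tool_pos'])@Rm).round(4)
print('foot',f([(135,81),(290,81)],s['tool_pos'][2]-.0637))
print('shoulder',f([(96,160),(331,160)],s['tool_pos'][2]-.0637+.090))
print('well',f([(126,45),(303,45)],.044)); print('block',f([(66,45),(360,45)],.044))
E
```

```text
foot [[ 0.0272 -0.0294  0.0637]
 [ 0.0272  0.0272  0.0637]]
shoulder [[ 0.027  -0.0278 -0.0263]
 [ 0.027   0.0263 -0.0263]]
well [[ 0.0374 -0.0351  0.0847]
 [ 0.0373  0.0345  0.0847]]
block [[ 0.0375 -0.0588  0.0847]
 [ 0.0374  0.057   0.0847]]
```

```bash
python3 -m crank '[[[-1,0.005,0,0,0,0,0],[-1,0.005,0,0.02,0,0,0],[-1,0.005,0,0.04,0,0,0],[-1,0.005,0,0.06,0,0,0],[-1,0.005,0,0.06,0,0,0]]]' 40
```

```text
t: 5.35
tool_pos: [0.5146, 0.1233, 0.097]
orientation: [-2.436, -1.981, 0.004]
force: [0.1, 0.6, -2.6]
opening: 0.0578
gripper_force: 39.9
```

```bash
python3 -m crank '[[[-1,0,0,0.01,0,0,0],[-1,0,0,0.02,0,0,0],[-1,0,0,0.03,0,0,0],[-1,0,0,0.036,0,0,0],[-1,0,0,0.04,0,0,0]]]' 40
```

```text
t: 5.98
tool_pos: [0.5157, 0.1234, 0.0784]
orientation: [-2.437, -1.982, 0.0]
force: [-0.6, 0.3, -3.3]
opening: 0.0583
gripper_force: 39.9
```

```bash
python3 -m crank '[[[-1,0,0,0.002,0,0,0],[-1,0,0,0.004,0,0,0],[-1,0,0,0.006,0,0,0],[-1,0,0,0.006,0,0,0],[-1,0,0,0.006,0,0,0]]]' 40
```

```text
t: 6.6
tool_pos: [0.5161, 0.1236, 0.0782]
orientation: [2.437, 1.982, 0.001]
force: [-10.1, -2.8, 17.6]
opening: 0.0577
gripper_force: 40.0
```

```bash
python3 -m crank '[[[1,0,0,0,0,0,0],[1,0,0,0,0,0,0],[1,0,0,0,0,0,0],[1,0,0,-0.04,0,0,0],[1,0,0,-0.08,0,0,0]]]' 40
python3 -m crank '[[[1,0,0,0,0,0,0],[1,0,0,0,0,0,0],[1,0,0,0,0,0,0],[1,0,0,0,0,0,0],[1,0,0,0,0,0,0]]]' 40
python3 - <<'E'
from h import *
s=read_state(); print(s['tool_pos'],s['orientation'],s['force'])
a=cv2.resize(read_camera('wrist')[130:330,150:350],(400,400),interpolation=2)
b=cv2.resize(read_camera('scene')[120:280,190:350],(400,400),interpolation=2)
save(np.hstack([a,b]),'q.png')
E
```

```text
t: 7.22
tool_pos: [0.5154, 0.1234, 0.1156]
orientation: [-2.437, -1.982, 0.001]
force: [-0.8, 0.1, 0.2]
opening: 0.0926
gripper_force: 0.0
t: 7.85
tool_pos: [0.5155, 0.1234, 0.1152]
orientation: [-2.437, -1.982, 0.001]
force: [0.3, -0.1, 0.6]
opening: 0.0932
gripper_force: 0.0
[0.51551536 0.12340784 0.11520506] [-2.43701681e+00 -1.98200273e+00  8.86257332e-04] [ 0.34969234 -0.07738053  0.64928208]
```

View pics/q.png

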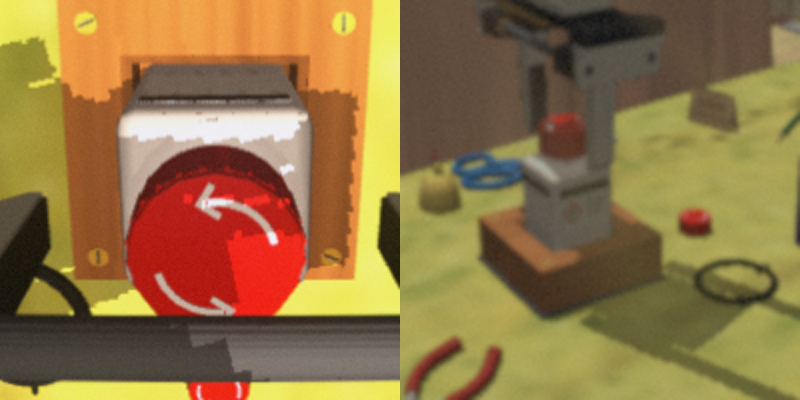

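The bottle is seated in the well. The cap's top centre is at about (216,247) in the crop.

```bash
python3 - <<'E'
from h import *
s=read_state();C=cam('wrist',s);Rm=R.from_rotvec(s['orientation']).as_matrix()
f=lambda l,z:((np.array([ray(C,(150+x/2,130+y/2),z) for x,y in l])-s['tool_pos'])@Rm).round(4)
print(f([(126,247),(305,247),(216,171),(216,247)],.1385)); print(f([(118,118),(311,118)],.104),f([(58,45),(372,45)],.044))
E
```

```text
[[ 0.0034 -0.0222 -0.023 ]
 [ 0.0034  0.0217 -0.023 ]
 [ 0.0232 -0.0001 -0.023 ]
 [ 0.0035 -0.0001 -0.023 ]]
[[ 0.027  -0.0281  0.0115]
 [ 0.027   0.0272  0.0115]] [[ 0.0394 -0.0587  0.0715]
 [ 0.0393  0.0585  0.0715]]
```

```bash
python3 -m crank '[[[1,0,0,-0.003,0,0,0],[1,0,0,-0.003,0,0,0],[-1,0,0,-0.003,0,0,0],[-1,0,0,-0.003,0,0,0],[-1,0,0,-0.003,0,0,0]]]' 55
python3 -m crank '[[[-1,0,0,0,0,0,0],[-1,0,0,0.003,0,0,0],[-1,0,0,0.006,0,0,0],[-1,0,0,0.01,0,0,0],[-1,0,0,0.01,0,0,0]]]' 55
```

```text
t: 8.57
tool_pos: [0.5158, 0.1234, 0.1171]
orientation: [2.437, 1.982, 0.0]
force: [-0.2, -0.5, 0.4]
opening: 0.0677
gripper_force: 0.0
t: 9.2
tool_pos: [0.516, 0.1234, 0.1125]
orientation: [2.437, 1.982, 0.001]
force: [-1.7, -0.8, 5.6]
opening: 0.0446
gripper_force: 55.0
```

```bash
python3 -m crank '[[[0.3,0,0,0,0,0,0],[0.3,0,0,-0.006,0,0,0],[0.3,0,0,-0.01,0,0,0],[0.3,0,0,-0.01,0,0,0],[-1,0,0,-0.01,0,0,0]]]' 55
python3 -m crank '[[[-1,0,0,0,0,0,0],[-1,0,0,0,0,0,0],[-1,0,0,0,0,0,0],[-1,0,0,0,0,0,0],[-1,0,0,0,0,0,0]]]' 55
```

```text
t: 9.82
tool_pos: [0.5157, 0.1235, 0.1171]
orientation: [-2.437, -1.982, 0.0]
force: [0.8, -0.2, -0.0]
opening: 0.0547
gripper_force: 0.0
t: 10.45
tool_pos: [0.5157, 0.1234, 0.1171]
orientation: [2.437, 1.982, -0.0]
force: [1.5, 0.3, -1.3]
opening: 0.0448
gripper_force: 55.0
```

```bash
python3 -m crank '[[[-1,0,0,0.003,0,0,0],[-1,0,0,0.006,0,0,0],[-1,0,0,0.009,0,0,0],[-1,0,0,0.011,0,0,0],[-1,0,0,0.011,0,0,0]]]' 55
```

```text
t: 11.08
tool_pos: [0.516, 0.1234, 0.1123]
orientation: [2.437, 1.982, 0.001]
force: [-1.9, -1.9, 7.6]
opening: 0.0448
gripper_force: 55.0
```

```bash
python3 -m crank '[[[-1,0,0,0.0005,0,0,-0.06],[-1,0,0,0.0005,0,0,-0.16],[-1,0,0,0.0005,0,0,-0.26],[-1,0,0,0.0005,0,0,-0.36],[-1,0,0,0.0005,0,0,-0.46]]]' 55
python3 -m crank '[[[-1,0,0,0,0,0,-0.1],[-1,0,0,0,0,0,-0.2],[-1,0,0,0,0,0,-0.3],[-1,0,0,0,0,0,-0.4],[-1,0,0,0,0,0,-0.47]]]' 55
python3 -m crank '[[[-1,0,0,0,0,0,0],[-1,0,0,0,0,0,0],[-1,0,0,0,0,0,0],[-1,0,0,0,0,0,0],[-1,0,0,0,0,0,0]]]' 55
python3 - <<'E'
from h import *
s=read_state();print(s['wrist_torque'],R.from_rotvec(s['orientation']).as_matrix()[:,1])
E
```

```text
t: 11.7
tool_pos: [0.5168, 0.1238, 0.1126]
orientation: [1.571, 2.718, 0.003]
force: [-0.0, 0.8, 6.8]
opening: 0.0447
gripper_force: 55.0
t: 12.32
tool_pos: [0.5168, 0.1238, 0.1125]
orientation: [0.486, 3.102, 0.002]
force: [-0.4, 0.2, 7.0]
opening: 0.0442
gripper_force: 55.0
t: 12.95
tool_pos: [0.5168, 0.1238, 0.1126]
orientation: [0.492, 3.1, 0.002]
force: [0.0, 0.8, 6.3]
opening: 0.0445
gripper_force: 55.0
[ 0.03474024 -0.16241679  0.03826274] [0.30984935 0.95078474 0.00132827]
```

Turned 83.5°. Next I'll lift gently and check the carried weight.

```bash
python3 -m crank '[[[-1,0,0,-0.006,0,0,0],[-1,0,0,-0.012,0,0,0],[-1,0,0,-0.02,0,0,0],[-1,0,0,-0.03,0,0,0],[-1,0,0,-0.03,0,0,0]]]' 55
```

```text
t: 13.58
tool_pos: [0.5158, 0.1234, 0.1266]
orientation: [0.493, 3.103, -0.0]
force: [-0.0, 0.4, -0.5]
opening: 0.0441
gripper_force: 55.0
```

Only the cap's weight (about 0.5 N) is on the tool, so the cap is free. I'll lift it clear.

```bash
python3 -m crank '[[[-1,0,0,-0.02,0,0,0],[-1,0,0,-0.04,0,0,0],[-1,0,0,-0.06,0,0,0],[-1,0,0,-0.07,0,0,0],[-1,0,0,-0.07,0,0,0]]]' 55
python3 -m crank '[[[-1,0,0,0,0,0,0],[-1,0,0,0,0,0,0],[-1,0,0,0,0,0,0],[-1,0,0,0,0,0,0],[-1,0,0,0,0,0,0]]]' 55
python3 - <<'E'
from h import *
a=cv2.resize(read_camera('wrist')[130:330,150:350],(400,400),interpolation=2)
b=cv2.resize(read_camera('scene')[100:260,190:350],(400,400),interpolation=2)
save(np.hstack([a,b]),'r.png')
E
```

```text
t: 14.2
tool_pos: [0.5161, 0.1235, 0.1621]
orientation: [0.493, 3.102, 0.001]
force: [-0.1, 0.6, -0.3]
opening: 0.0448
gripper_force: 55.0
t: 14.82
tool_pos: [0.5157, 0.1235, 0.1614]
orientation: [-0.493, -3.103, 0.0]
force: [-0.7, 0.0, -0.3]
opening: 0.0447
gripper_force: 55.0
```

View pics/r.png

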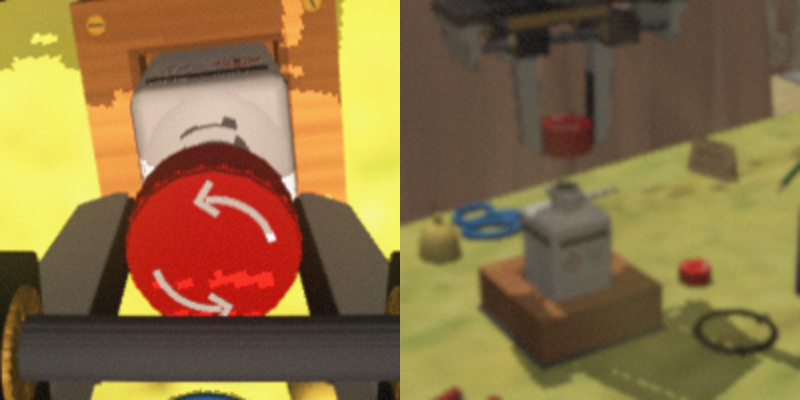

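The cap is held level in the gripper, about 35 mm above the bare neck. The bottle is still upright in the block.

```bash
python3 -c "
from plant import close_job
print(close_job())"
```

```text
the job is handed in; nothing more can be done
None
```

I seated the white bottle in the square well, opened it and handed the job in at about 15 s, with the cap held level about 35 mm above the mouth, the bottle standing in the block and nothing else touched.

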